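Clamp a plaster cast with the inner knob of a coaxial vice

TASK

Set the plaster cast, teeth up, flat on the bed of the little bench vice between its jaws, with its open heels towards one jaw and the curved front towards the other. Let go of it, then turn only the small inner knob on the vice clockwise until you feel the jaw grip the cast, snug but gentle (about 10 N, never 25 N: plaster cracks), and let go of the knob. Do not disturb the outer ring beneath the knob, which holds a preset, do not push the jaw by hand, and leave the other things on the bench where they are.

Things in the scene. Friction and masses are not known exactly. Their poses are not given: they have to be found in the camera images.
- cast: Cream plaster cast of a dental arch, teeth up: 50 mm along its x (open heels at one end, curved front at the other), 62 mm along its y, 31 mm high (solid body to 22 mm), 0.1 to 0.18 kg. Origin: centre of the underside. Best held across its y, fingertips low on the sides. Which way the heels point in the vice does not matter.
- vice: Fixed grey vice, 56 (x) by 188 mm (y). Origin: middle of the underside; z up. Bed top z = 12 mm. At -y a back stop, bolted with its inner face anywhere from y = -62 to -70 mm (not measured); facing it the sliding jaw, both 56 mm wide, tops z = 30 mm. At +y a gear tower (50 mm square, top z = 34 mm, centre y = 66 mm) carries outer ring and inner knob on one vertical axis.
- seat (a point): Point on the top of the bed (vice frame x 0, y -33 mm, z 12 mm), in the space between back stop and opened jaw; axes as the vice. Set the cast's underside centre here (within about 3 mm) with the cast's x axis along the vice's y axis, either way round.
- jaw: Sliding aluminium jaw with a rubber-faced sprung plate (8 N per mm, up to 3.5 mm); it moves along the vice's -y, 10 mm per rad of inner knob. Origin: at bed level, on the clamping face as it rests unpressed (vice frame y = +2 mm at knob 0). It pushes the cast along the bed until the back stop holds it.
- inner_knob (a joint): Inner knob angle, rad; clockwise from above positive, closes the jaw (10 mm per rad). Starts at 0 to 0.5, stays where left. The cast is first gripped between 1.4 and 2.2 rad, by the back stop's place; then the force rises about 8 N per 0.1 rad. Turning takes 0.18 N m plus 0.010 per N of clamping; paused in the hand, the felt torque settles to about 0.03 plus 0.009 per N.
- knob_top (a point): Centre of the top face of the inner knob, on the axis. The knob is a knurled aluminium cylinder 22 mm in diameter, standing from 2 mm to 23 mm above the ring's top; its top is 69 mm above the bench. Grip it from above, fingertips clear of the ring.
- outer_ring (a joint): Angle of the outer ring, rad, clockwise from above positive; starts anywhere within -0.8 to 0.8 and must keep that value. It turns very easily (0.012 N m).
- ring_mark (a point): Black index mark on the top face of the outer ring, 21.5 mm from the axis. The ring is a knurled aluminium disc 49 mm in diameter, top face 46 mm above the bench.
- bur_block: Bystander: alloy block 26x62x18 mm with burs standing in it to 48 mm. Origin under its centre.
- wax_box: Bystander: flat carton 62x100x24 mm. Origin under its centre.
- grease_tin: Bystander: round flat tin with blue lid, 68 mm wide, 25 mm high. Origin under its centre.
- compound_bar: Bystander: brown bar of polish 38x60x28 mm. Origin under its centre.
Things that resemble listed ones, but are neither listed nor needed, are in the scene too. What is shaped like the cast but yellow is not meant.

How it is judged (in metres and radians):
On the way, in this order (a step that is already met when the one before it is completed fails the run):
1. the cast lies flat on the bed between the jaws, let go and not yet clamped (z of cast in the frame of seat between -0.003 and 0.004 m and x of cast in the frame of seat between -0.01 and 0.01 m and y of cast in the frame of seat between -0.016 and 0.013 m and angle between cast's own z axis and vertical below 0.1 rad and angle between the x axis of cast and the y axis of vice, either way round below 0.25 rad and contact force between the fingers and cast below 0.1 N and contact force between jaw and cast below 3 N), for 0.2 s.
2. the jaw grips the cast (contact force between jaw and cast above 4 N), for 0.2 s.
At the end, for the whole second after the job is handed in: The cast lies flat on the vice's bed (tilt under 0.1 rad, within 12 mm of the bed's centre line, square to the jaws within 0.12 rad), clamped by the sliding jaw with 4 to 25 N, at rest, and the outer ring stands where it stood (its mark within 3 mm) (contact force between jaw and cast between 4 and 25 N and z of cast in the frame of seat between -0.003 and 0.004 m and x of cast in the frame of seat between -0.012 and 0.012 m and angle between cast's own z axis and vertical below 0.1 rad and angle between the x axis of cast and the y axis of vice, either way round below 0.12 rad and linear speed of cast below 0.01 m/s and distance of ring_mark from where it was at the start of the episode below 0.003 m); the robot touches nothing.
It fails at once if the jaw presses the cast with 25 N or more (contact force between jaw and cast above 25 N).
It fails at once if the outer ring is turned (its mark moves by more than 3 mm, about 8 degrees) (distance of ring_mark from where it was at the start of the episode above 0.003 m).
It fails at once if the jaw is pushed directly by the robot (over 10 N) (contact force between the arm and jaw above 10 N).
It fails at once if the jaw is pushed directly by the fingers (over 10 N) (contact force between the fingers and jaw above 10 N).
It fails at once if a bystander is moved by more than 20 mm (distance of any of bur_block, wax_box, grease_tin, compound_bar from where it was at the start of the episode above 0.02 m).
It also fails if it takes over 64 s, if anything falls off the work surface, if the arm or the gripper's body presses on something with over 40 N, if the wrist force passes 120 N, or if a joint passes its speed limit or range.

ROBOT

A 7-joint arm with a two-finger parallel gripper is mounted at the origin on a cart in front of the work surface, level with it; the furniture and walls round the work are solid. World frame = base frame: x ahead of the robot, y to its left, z up, the work surface at z = 0. Lengths are in mm, angles in degrees, forces in N, time in s.
With the tool pointing down it reaches from about 425 to 800 mm from the base axis. Payload 8.3 kg.
Tool frame: the origin (TCP) lies midway between the tips of the shut fingers; the grasp point (between the pads) lies 19 mm behind it; x points along the fingers, y is the direction in which the jaws open and shut, and the axes are right-handed (so a half turn about x gives the same grasp; the last joint's range is limited). The gripper opens to 85 mm and grips with 20 to 120 N. Pads are 22 mm wide; open, the fingers measure 114 mm over their backs; the gripper's body (76 mm by 85 mm) begins 54 mm behind the grasp point. The pads swing forward as they close: fully open they stand 13 mm farther back than shut.
Start: joints at [69.792, 21.967, 0.94, 78.501, -0.361, 79.538, -2.664], TCP at [178.638, -598.909, 231.279] pointing down, gripper open.
Joint ranges: [-169.22, 169.22], [-14.56, 117.87], [-87.37, 89.26], [10.42, 133.3], [-82.24, 262.24], [0.94, 117.77], [-172.7, 172.7]. Speed limits (degrees/s): [136.94, 136.94, 172.46, 172.46, 180, 180, 180].

INTERFACE

Orientations are given as a 3x3 rotation matrix whose columns are the frame's x, y, z axes.
In Python, from bench import * gives the robot as it stands. The module is installed in compiled form; this text tells all that it offers. Calls block until the motion is done:
- movep(position, orientation): joint-space move of the TCP to a pose.
- movel(position, vel=150, attitude=None): straight line of the TCP; attitude=None keeps the orientation; vel is the mean speed in mm/s.
- goto_joints(angles): joint-space move.
- gripper_open() and grab(effort=None): open the fingers fully, or close them until they stop; effort is the grip in N (None keeps the last).
- sleep(seconds).
- solve_ik(position, orientation): joint angles nearest the present ones, or None.
- camera(name): name is "side" or "top" or "wrist"; returns a dict with "img" (400x640x3 uint8, red, green, blue), "mtx" (3x3 intrinsics, pixels), "R" (3x3) and "t" (3): a world point X has camera coordinates R X + t; the wrist camera has in their place "tool_from_camera" (4x4, takes a point from camera to tool coordinates, whose origin is the TCP and whose axes are the tool frame's). Camera axes: x right, y down, z forward; pixel columns grow to the right and rows downward; lengths in mm; the calibration is good to about 2 mm. The wrist camera is an equidistant fisheye: a pixel r from the principal point sees the ray r / f radians off the axis. A picture is of the moment at which its call begins: read the wrist's pose just before it. There is no depth.
A pose or a line that the arm cannot do raises PlanningError and nothing moves.
- close_job(): hands the job in, once; it reports no verdict.
Readings, each from a call of its own:
- read_t(): time.
- read_joint_positions(): joint angles.
- read_joint_velocities(): joint speeds.
- read_effort(): joint torques, N m.
- read_position(): TCP position.
- read_tcp_rot(): TCP orientation.
- read_contact_force(): force on the tool from outside, world axes, zero at the start.
- read_moment(): the same for the moment, N m.
- read_width(): finger opening in mm.
Only numpy, scipy, OpenCV 4.12 (cv2) and the standard library are available. Lean on these libraries where they do the work, as an engineer would, in place of code of your own. Each camera call takes 0.05 s, during which the arm holds its last target.

## Working session

There is one attempt and no reset: what is moved stays moved. The work goes in short steps, each a Python script; the robot and the scene stay as the last script left them, time stands still between calls to the robot, and variables do not carry over. Pictures are saved under pics/ and viewed, and the job is handed in when it is done.

```bash
mkdir -p pics; ls
python3 - <<'E'
from bench import *
import cv2, numpy as np
for n in ["side","top","wrist"]:
    c=camera(n); cv2.imwrite(f"pics/{n}0.png",c["img"][:,:,::-1]); 
    print(n,{k:np.round(v,3).tolist() for k,v in c.items() if k!="img"})
print(read_t(),read_position(),read_tcp_rot(),read_width())
E
```

```text
pics
side {'mtx': [[458.961, 0.0, 318.458], [0.0, 458.961, 199.371], [0.0, 0.0, 1.0]], 'R': [[1.0, -0.005, 0.008], [0.006, -0.418, -0.908], [0.008, 0.908, -0.418]], 't': [-469.079, -1.942, 1369.959]}
top {'mtx': [[450.431, 0.0, 310.037], [0.0, 450.431, 195.174], [0.0, 0.0, 1.0]], 'R': [[0.013, -1.0, 0.011], [-0.997, -0.014, -0.077], [0.077, -0.01, -0.997]], 't': [-176.628, 439.869, 1426.096]}
wrist {'mtx': [[309.707, 0.0, 323.757], [0.0, 309.707, 192.452], [0.0, 0.0, 1.0]], 'tool_from_camera': [[0.0, -0.259, 0.966, -142.238], [1.0, 0.0, -0.0, 0.25], [0.0, 0.966, 0.259, -65.198], [0.0, 0.0, 0.0, 1.0]]}
0.15 [ 178.53747079 -598.55815264  230.4981078 ] [[-4.33958105e-04  2.85801198e-01 -9.58288833e-01]
 [ 1.44531397e-03 -9.58287743e-01 -2.85801527e-01]
 [-9.99998861e-01 -1.50905413e-03  2.78426776e-06]] 85.20713164247994
```

View pics/side0.png

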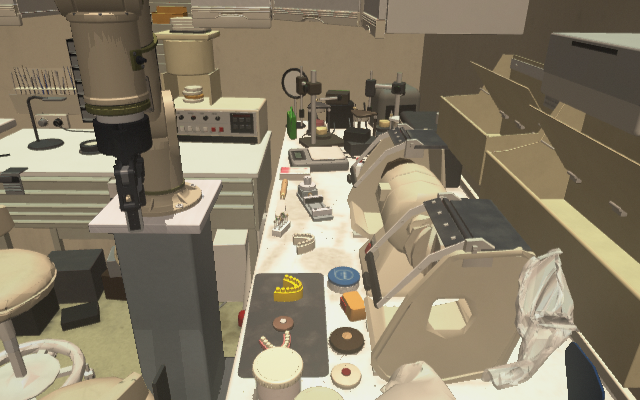

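View pics/top0.png

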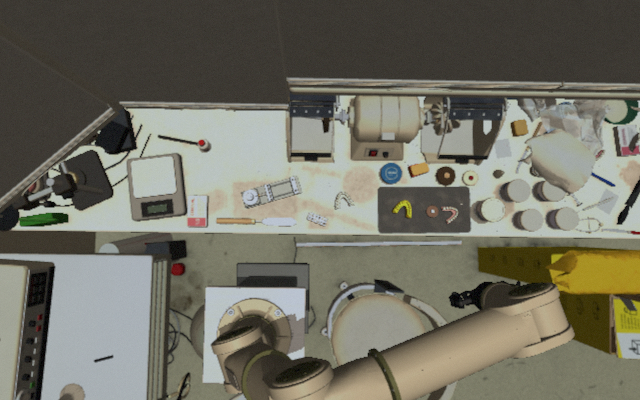

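View pics/wrist0.png

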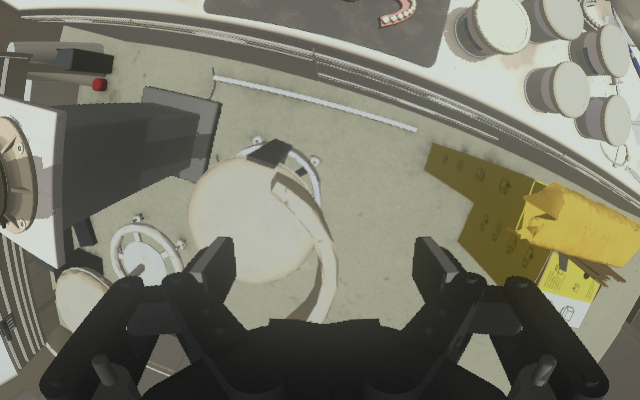

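```bash
cat > h.py <<'E'
from bench import *
import cv2, numpy as np
def down(a):
    # tool x down; tool y (jaw opening) at angle a (deg) in world xy
    a=np.deg2rad(a); x=np.array([0,0,-1.]); y=np.array([np.cos(a),np.sin(a),0]); return np.column_stack([x,y,np.cross(x,y)])
def back(c,u,v,z):
    K=c["mtx"]; d=c["R"].T@np.linalg.inv(K)@np.array([u,v,1.]); o=-c["R"].T@c["t"]
    return o+d*(z-o[2])/d[2]
def proj(c,X):
    p=c["mtx"]@(c["R"]@np.asarray(X,float)+c["t"]); return p[:2]/p[2]
def wback(c,P,Rt,u,v,z):
    K=c["mtx"]; x=(u-K[0,2])/K[0,0]; y=(v-K[1,2])/K[1,1]; r=np.hypot(x,y)
    d=np.array([np.sin(r)*x/r,np.sin(r)*y/r,np.cos(r)]) if r>0 else np.array([0,0,1.])
    T=c["tool_from_camera"]; o=P+Rt@T[:3,3]; d=Rt@T[:3,:3]@d
    return o+d*(z-o[2])/d[2]
def wproj(c,P,Rt,X):
    T=c["tool_from_camera"]; q=T[:3,:3].T@(Rt.T@(np.asarray(X,float)-P)-T[:3,3]); th=np.arctan2(np.hypot(q[0],q[1]),q[2]); n=np.hypot(q[0],q[1])
    return c["mtx"][:2,2]+c["mtx"][0,0]*th*q[:2]/n
E
python3 - <<'E'
from h import *
c=camera("top")
for n,u,v,z in [("cast",343,200,15),("knob",250,197,69),("vice end",298,184,20),("yellow",403,209,15)]: print(n,back(c,u,v,z).round(0))
img=c["img"][160:240,200:480,::-1]
cv2.imwrite("pics/t1.png",cv2.resize(img,None,fx=2.8,fy=2.8,interpolation=cv2.INTER_CUBIC))
cv2.imwrite("pics/t2.png",cv2.resize(c["img"][165:235,225:365,::-1],None,fx=5.6,fy=5.6,interpolation=cv2.INTER_CUBIC))
s=camera("side")
cv2.imwrite("pics/s1.png",cv2.resize(s["img"][165:265,260:360,::-1],None,fx=6,fy=6,interpolation=cv2.INTER_CUBIC))
E
```

```text
cast [ 428. -277.   15.]
knob [430.  15.  69.]
vice end [ 477. -132.   20.]
yellow [ 402. -470.   15.]
```

View pics/t2.png

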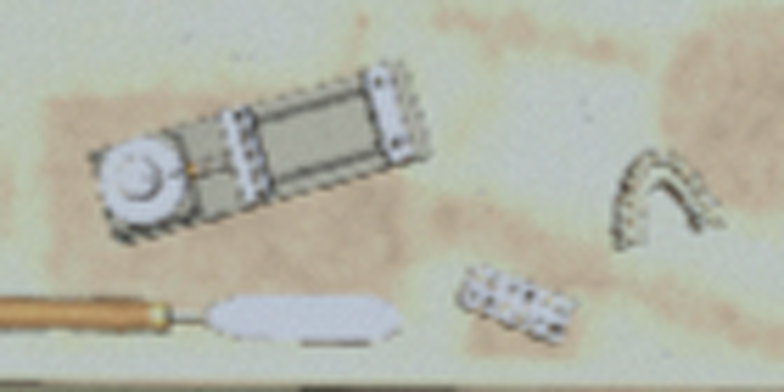

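View pics/s1.png

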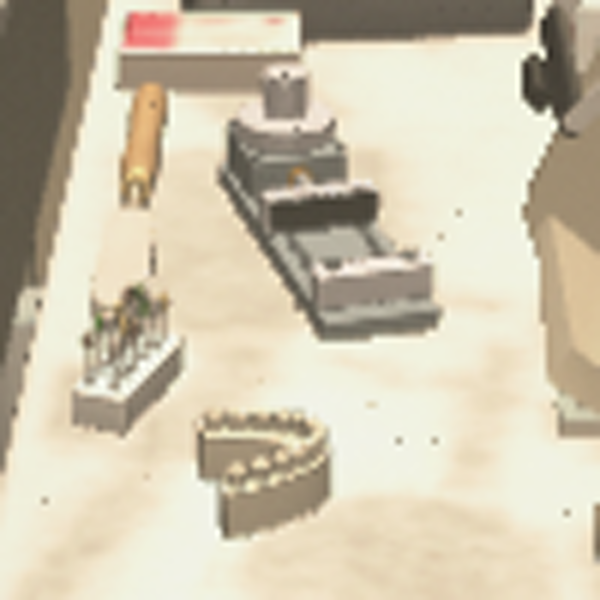

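Run:
```python
from h import *
for p in [(428,-277,230),(428,-277,0),(450,-80,12),(450,-80,120),(430,15,55),(430,15,100)]:
    for a in range(-180,180,30):
        j=solve_ik(np.array(p,float),down(a)); 
        print(p,a,None if j is None else np.round(j,0).astype(int).tolist())
```

```text
(428, -277, 230) -180 [33, 8, -4, 96, 1, 76, -151]
(428, -277, 230) -150 [36, 8, -7, 96, 1, 76, -122]
(428, -277, 230) -120 [38, 8, -10, 96, 1, 76, -92]
(428, -277, 230) -90 [40, 8, -11, 96, 2, 76, -62]
(428, -277, 230) -60 [42, 8, -15, 96, 2, 76, -33]
(428, -277, 230) -30 [46, 9, -19, 96, 3, 76, -3]
(428, -277, 230) 0 [50, 9, -23, 96, 4, 76, 26]
(428, -277, 230) 30 [52, 9, -25, 96, 4, 76, 56]
(428, -277, 230) 60 [55, 10, -29, 95, 5, 76, 85]
(428, -277, 230) 90 [57, 10, -31, 95, 5, 76, 115]
(428, -277, 230) 120 [88, 22, -73, 94, 21, 80, 132]
(428, -277, 230) 150 [-34, 20, 79, 99, -20, 78, -161]
(428, -277, 0) -180 [28, 22, 1, 111, -1, 47, -150]
(428, -277, 0) -150 [32, 22, -3, 111, 2, 47, -122]
(428, -277, 0) -120 [36, 22, -8, 111, 4, 47, -94]
(428, -277, 0) -90 [39, 23, -12, 110, 6, 47, -66]
(428, -277, 0) -60 [42, 23, -15, 110, 8, 48, -37]
(428, -277, 0) -30 [45, 23, -19, 110, 10, 48, -9]
(428, -277, 0) 0 [48, 24, -22, 110, 12, 48, 20]
(428, -277, 0) 30 [50, 24, -25, 110, 13, 49, 48]
(428, -277, 0) 60 [52, 25, -27, 110, 15, 49, 77]
(428, -277, 0) 90 [56, 26, -32, 110, 17, 49, 105]

[... 1804 characters left out ...]
, 54, 71]
(430, 15, 55) 120 [57, 25, -73, 118, 28, 58, 90]
(430, 15, 55) 150 [57, 25, -73, 118, 28, 58, 120]
(430, 15, 100) -180 [59, 17, -72, 115, 19, 61, 158]
(430, 15, 100) -150 [32, 8, -40, 116, 6, 58, -161]
(430, 15, 100) -120 [33, 8, -42, 116, 6, 58, -132]
(430, 15, 100) -90 [34, 8, -43, 116, 6, 58, -102]
(430, 15, 100) -60 [37, 9, -45, 116, 7, 58, -72]
(430, 15, 100) -30 [37, 9, -46, 116, 7, 58, -42]
(430, 15, 100) 0 [38, 9, -47, 116, 8, 59, -13]
(430, 15, 100) 30 [39, 9, -49, 116, 8, 59, 17]
(430, 15, 100) 60 [41, 9, -50, 116, 8, 59, 47]
(430, 15, 100) 90 [42, 10, -51, 116, 9, 59, 76]
(430, 15, 100) 120 [59, 17, -72, 115, 19, 61, 98]
(430, 15, 100) 150 [59, 17, -72, 115, 19, 61, 128]
```

Run:
```python
from h import *
def shot(n):
    sleep(0.2); P=read_position();R=read_tcp_rot(); c=camera("wrist"); cv2.imwrite(f"pics/{n}.png",c["img"][:,:,::-1]); np.savez(n+".npz",P=P,R=R,**c); print(P,read_t())
movep(np.array([430,-280,130.]),down(-80)); shot("w1")
movep(np.array([450,-60,150.]),down(-70)); shot("w2")
```

```text
[ 429.6914738  -281.05236826  130.15538002] 2.0417
[449.89499813 -61.78890462 149.70216504] 3.1833
```

View pics/w1.png

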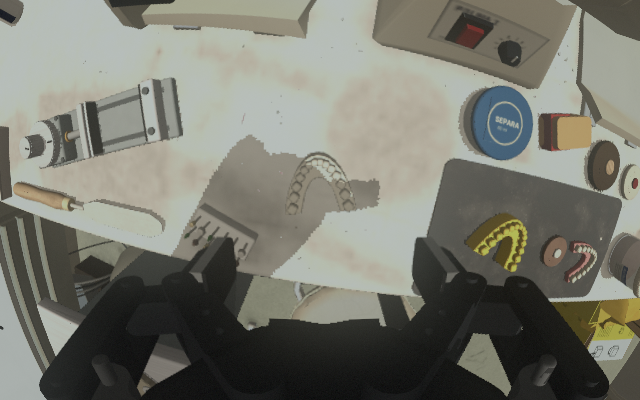

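View pics/w2.png

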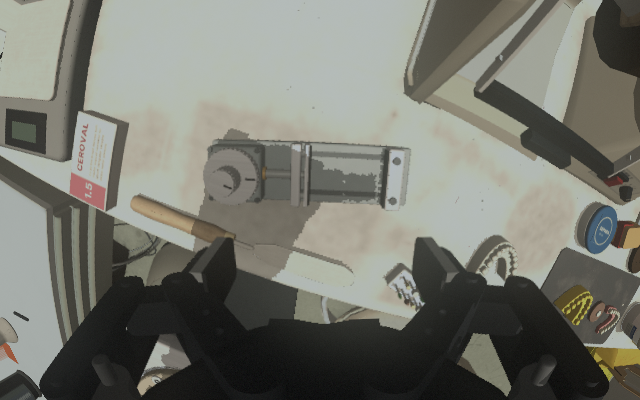

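Run:
```python
import cv2
a=cv2.imread("pics/w1.png"); cv2.imwrite("pics/w1c.png",cv2.resize(a[135:235,260:390],None,fx=6,fy=6,interpolation=cv2.INTER_CUBIC))
b=cv2.imread("pics/w2.png"); cv2.imwrite("pics/w2c.png",cv2.resize(b[120:225,190:420],None,fx=3.4,fy=3.4,interpolation=cv2.INTER_CUBIC))
```

```text
(no output)
```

View pics/w1c.png

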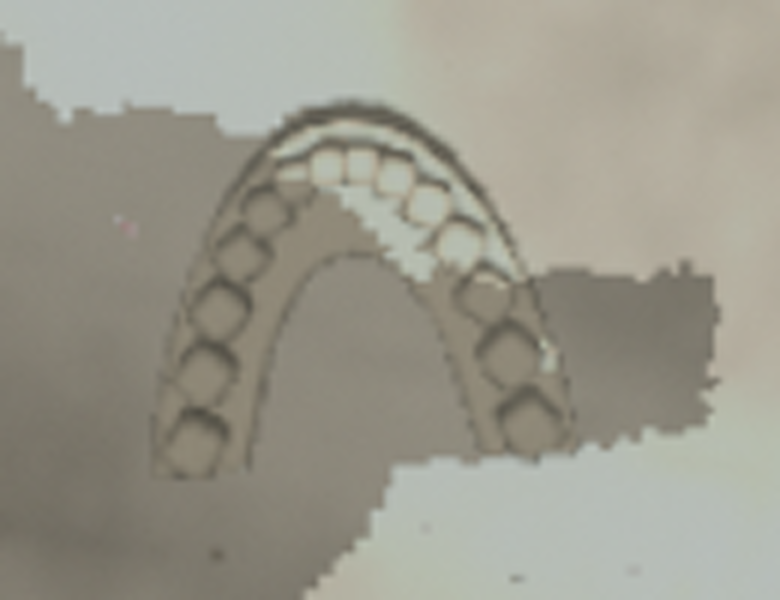

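View pics/w2c.png

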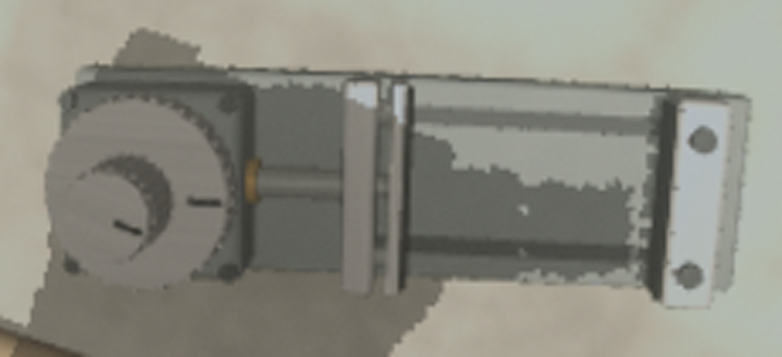

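Run:
```python
from h import *
d=dict(np.load("w1.npz")); P,R=d["P"],d["R"]
T=d["tool_from_camera"]; print("cam",(P+R@T[:3,3]).round(0))
f=lambda x,y,z:wback(d,P,R,260+x/6,135+y/6,z)
for n,x,y,z in [("heelL",155,478,22),("heelLi",248,470,22),("heelR",572,452,22),("heelRi",482,455,22),("front0",345,103,0),("front22",348,122,22)]: print(n,f(x,y,z).round(1))
c=camera("top"); s=camera("side")
d=dict(np.load("w2.npz")); P,R=d["P"],d["R"]; print("cam2",(P+R@d["tool_from_camera"][:3,3]).round(0))
f=lambda x,y,z:wback(d,P,R,190+x/3.4,120+y/3.4,z)
Q={}
for n,x,y,z in [("stop a",678,100,30),("stop b",728,103,30),("stop c",712,305,30),("stop d",664,298,30),("ring",139,192,46),("ringL",46,190,46),("ringR",236,195,46),("ringT",140,97,46),("ringB",140,290,46),("jaw f t",412,85,30),("jaw f b",405,292,30),("mark in",188,203,46),("mark out",221,203,46),("knobmark a",115,222,69),("knobmark b",140,233,69),("tower tl",65,85,34),("tower tr",252,85,34),("vice end t",748,95,6),("vice end b",735,292,6)]: Q[n]=f(x,y,z); print(n,Q[n].round(1))
```

```text
cam [ 494. -270.  272.]
heelL [ 402.8 -252.9   22. ]
heelLi [ 406.4 -265.9   22. ]
heelR [ 417.  -310.9   22. ]
heelRi [ 414.3 -298.3   22. ]
front0 [ 457.5 -270.8    0. ]
front22 [ 457.9 -271.6   22. ]
cam2 [511. -40. 292.]
stop a [ 500.5 -103.9   30. ]
stop b [ 504.5 -116.5   30. ]
stop c [ 453.2 -133.8   30. ]
stop d [ 450.6 -120.5   30. ]
ring [435.9  15.6  46. ]
ringL [428.2  39.4  46. ]
ringR [443.4  -7.9  46. ]
ringT [458.6  22.   46. ]
ringB [411.6   8.7  46. ]
jaw f t [480.7 -39.5  30. ]
jaw f b [429.2 -55.6  30. ]
mark in [437.4   2.9  46. ]
mark out [440.2  -5.   46. ]
knobmark a [434.4  14.   69. ]
knobmark b [433.9   7.6  69. ]
tower tl [452.6  45.5  34. ]
tower tr [468.2  -1.8  34. ]
vice end t [ 508.1 -128.1    6. ]
vice end b [ 453.8 -147.4    6. ]
```

Run:
```python
from h import *
c=camera("top"); s=camera("side")
u=lambda a:np.array([np.cos(np.deg2rad(a)),np.sin(np.deg2rad(a)),0])
def cir(o,r,z): return [np.array([o[0]+r*np.cos(t),o[1]+r*np.sin(t),z]) for t in np.linspace(0,6.283,25)]
ring=np.array([435.9,15.6]); X=u(17.5);Y=u(107.5); V0=np.array([*ring,0])-66*Y
rect=lambda x0,x1,y0,y1,z:[V0+X*a+Y*b+np.array([0,0,z]) for a,b in [(x0,y0),(x1,y0),(x1,y1),(x0,y1),(x0,y0)]]
C=np.array([433.8,-276.5,0]);cx=u(13.6);cy=u(103.6)
cr=lambda z:[C+cx*a+cy*b+np.array([0,0,z]) for a,b in [(-25,-31),(25,-31),(25,31),(-25,31),(-25,-31)]]
polys=[cir(ring,24.5,46),cir(ring,11,69),rect(-28,28,-94,94,0),rect(-25,25,41,91,34),rect(-28,28,-82,-67.8,30),cr(0),cr(22)]
for nm,cam,(r0,r1,q0,q1),f in [("ot",c,(165,235,225,365),5.6),("os",s,(165,265,260,360),6)]:
    im=cv2.resize(cam["img"][r0:r1,q0:q1,::-1],None,fx=f,fy=f,interpolation=cv2.INTER_CUBIC)
    for p in polys:
        a=np.array([(proj(cam,x)-[q0,r0]+.5)*f for x in p]).round().astype(np.int32)
        cv2.polylines(im,[a],False,(0,0,255),1)
    cv2.imwrite(f"pics/{nm}.png",im)
```

```text
(no output)
```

View pics/ot.png

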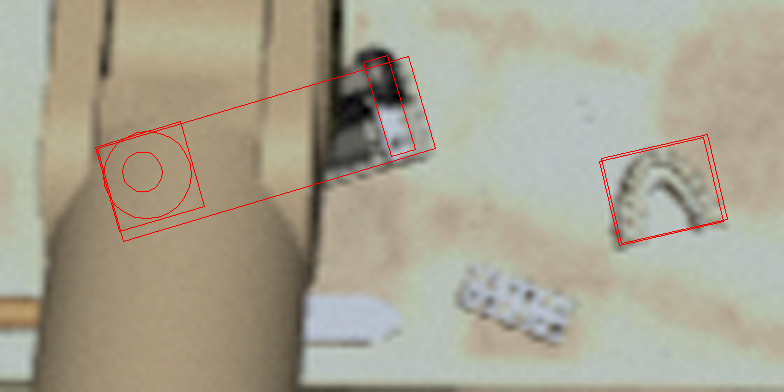

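View pics/os.png

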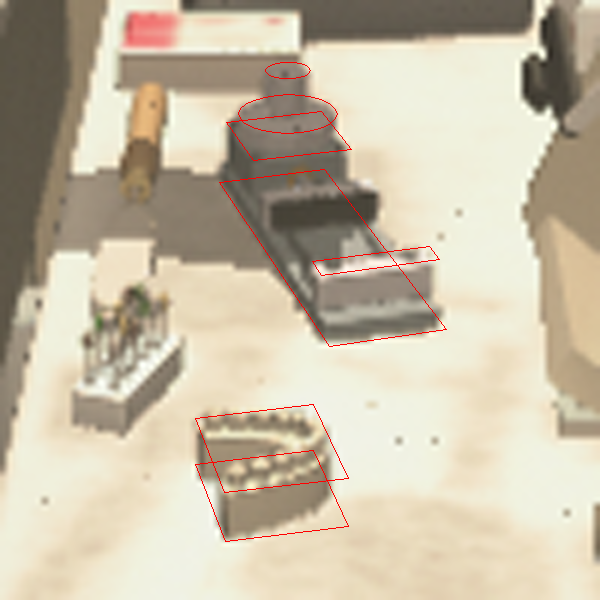

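Run:
```python
from h import *
d=dict(np.load("w1.npz")); P,R=d["P"],d["R"]
a=cv2.imread("pics/w1.png"); cv2.imwrite("pics/w1b.png",cv2.resize(a[180:290,160:270],None,fx=5,fy=5,interpolation=cv2.INTER_CUBIC))
for u,v in [(200,203),(256,236),(180,240)]: print(wback(d,P,R,u,v,18).round(0))
c=camera("top")
for x,y in [(470,265),(577,297),(560,342),(458,300)]: print(back(c,225+x/5.6,165+y/5.6,25).round(0))
```

```text
[ 398. -173.   18.]
[ 376. -228.   18.]
[ 356. -153.   18.]
[ 387. -168.   25.]
[ 370. -229.   25.]
[ 344. -219.   25.]
[ 367. -161.   25.]
```

View pics/w1b.png

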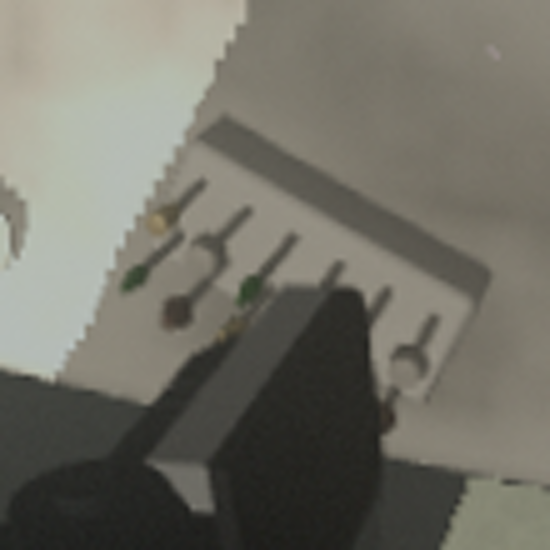

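Run:
```python
from h import *
print(read_t())
A=down(-76.4); C=[433.3,-276.5]
movep(np.array([*C,110.]),A)
movel(np.array([*C,40.]),vel=150)
movel(np.array([*C,0.]),vel=60)
print(read_position(),read_contact_force().round(1),read_t())
grab(30); print("w",read_width(),read_contact_force().round(1),read_position(),read_t())
movel(np.array([*C,100.]),vel=100)
P=read_position();R=read_tcp_rot(); c=camera("wrist"); cv2.imwrite("pics/w3.png",c["img"][:,:,::-1]); s=camera("side"); cv2.imwrite("pics/s3.png",cv2.resize(s["img"][165:285,240:380,::-1],None,fx=5,fy=5,interpolation=cv2.INTER_CUBIC))
print(P,read_width(),read_contact_force().round(2),read_t())
```

```text
3.4333
[ 4.33484165e+02 -2.76560427e+02  9.05260292e-02] [0.1 0.1 1. ] 5.75
w 54.02369514475112 [-1.3  0.8  5.6] [ 433.55906101 -276.63674698    0.76598585] 6.1667
[ 432.84062145 -276.23288429   99.25585699] 53.55039380281282 [-0.06 -0.21 -2.09] 7.4167
```

View pics/w3.png

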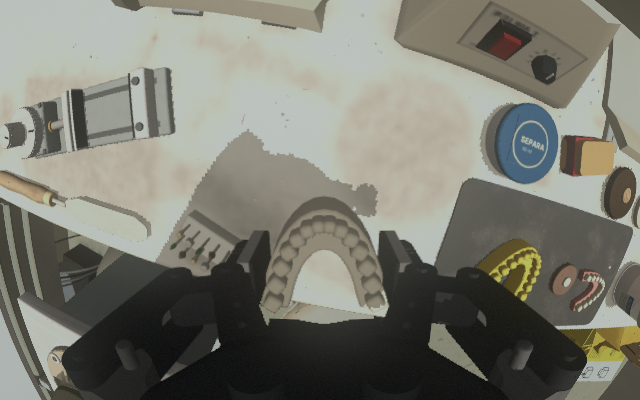

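View pics/s3.png

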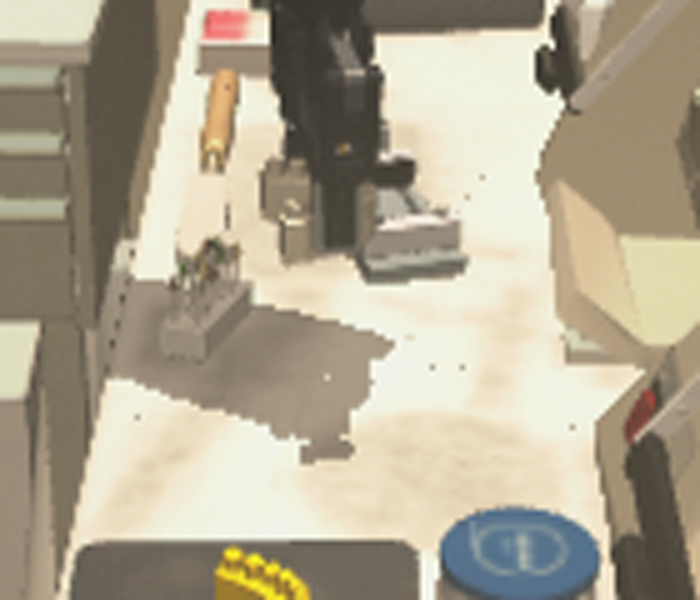

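Run:
```python
from h import *
A=down(17.5); S=[465.7,-78.8]
movep(np.array([*S,100.]),A)
movel(np.array([*S,45.]),vel=120)
P=read_position();R=read_tcp_rot(); c=camera("wrist"); cv2.imwrite("pics/w4.png",c["img"][:,:,::-1]); np.savez("w4.npz",P=P,R=R,**c)
s=camera("side"); cv2.imwrite("pics/s4.png",cv2.resize(s["img"][165:265,260:360,::-1],None,fx=6,fy=6,interpolation=cv2.INTER_CUBIC))
print(P,read_width(),read_contact_force().round(2),read_t())
```

```text
[465.92843768 -78.99941616  45.25474202] 53.813943904289154 [-0.04  0.31 -1.21] 9.2083
```

View pics/w4.png

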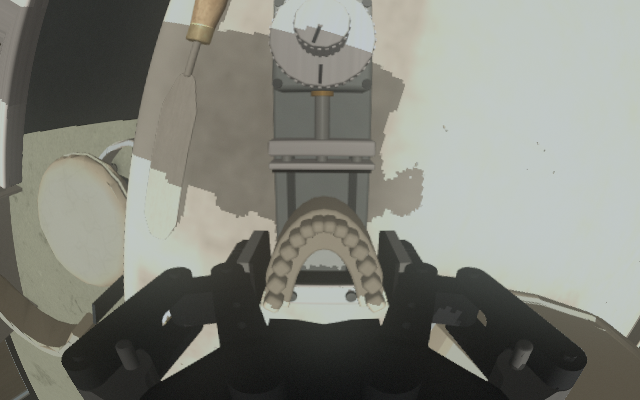

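View pics/s4.png

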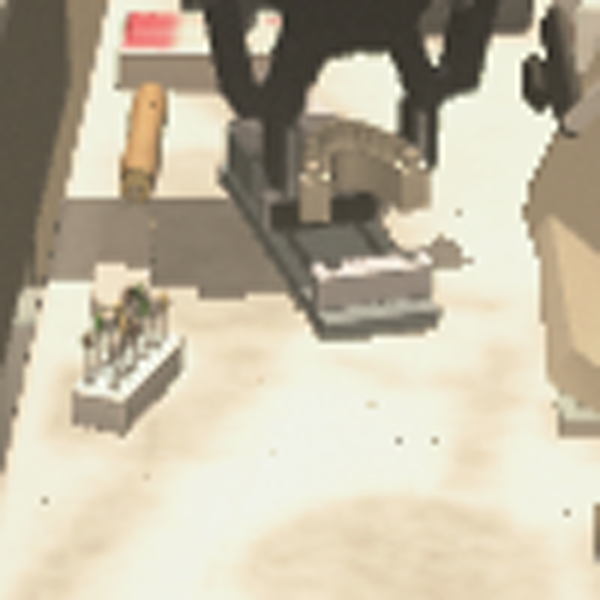

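Run:
```python
from h import *
S=[465.7,-78.8]
d=dict(np.load("w4.npz")); 
for u,v,z in [(323,41,46),(323,20,69),(322,170,30),(270,160,30),(375,160,30)]: print(u,v,wback(d,d["P"],d["R"],u,v,z).round(1))
movel(np.array([*S,16.]),vel=80)
f0=read_contact_force(); print(f0.round(2))
for z in [14.5,13.5,13,12.5,12,11.5,11]:
    movel(np.array([*S,z]),vel=20); f=read_contact_force(); print(z,read_position().round(2),f.round(2))
    if f[2]-f0[2]>2.5: break
s=camera("side"); cv2.imwrite("pics/s5.png",cv2.resize(s["img"][165:265,260:360,::-1],None,fx=6,fy=6,interpolation=cv2.INTER_CUBIC))
print(read_t())
```

```text
323 41 [435.9  14.3  46. ]
323 20 [434.9  17.5  69. ]
322 170 [454.2 -45.9  30. ]
270 160 [426.9 -48.8  30. ]
375 160 [478.9 -32.5  30. ]
[ 0.1   1.03 -1.28]
14.5 [465.94 -78.87  14.79] [ 0.5   0.19 -1.45]
13.5 [465.69 -78.82  13.55] [-0.19 -0.26 -1.32]
13 [465.75 -78.82  13.04] [-0.18 -0.1  -0.28]
12.5 [465.84 -78.87  12.8 ] [-2.21  0.5   5.04]
10.775
```

View pics/s5.png

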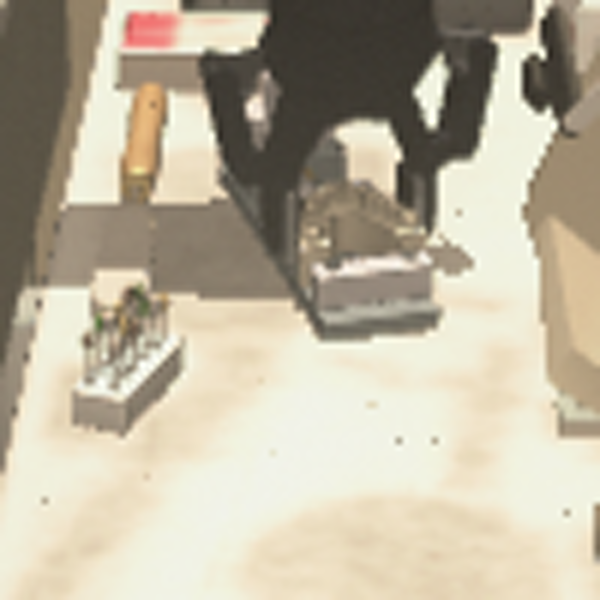

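Run:
```python
from h import *
S=[465.7,-78.8]
gripper_open(); print(read_width(),read_position().round(1),read_contact_force().round(2))
sleep(0.2)
movel(np.array([*S,115.]),vel=120)
sleep(.15)
P=read_position();R=read_tcp_rot(); c=camera("wrist"); cv2.imwrite("pics/w6.png",cv2.resize(c["img"][0:320,200:450,::-1],None,fx=2,fy=1.8,interpolation=cv2.INTER_CUBIC)[:590]); np.savez("w6.npz",P=P,R=R,**c)
cv2.imwrite("pics/w6f.png",c["img"][:,:,::-1])
s=camera("side"); cv2.imwrite("pics/s6.png",cv2.resize(s["img"][165:265,260:360,::-1],None,fx=6,fy=6,interpolation=cv2.INTER_CUBIC))
print(P,read_t())
```

```text
85.56983952415561 [465.7 -78.8  12.4] [-1.07  0.24  0.17]
[465.15261162 -78.69750239 114.18644876] 12.65
```

View pics/w6f.png

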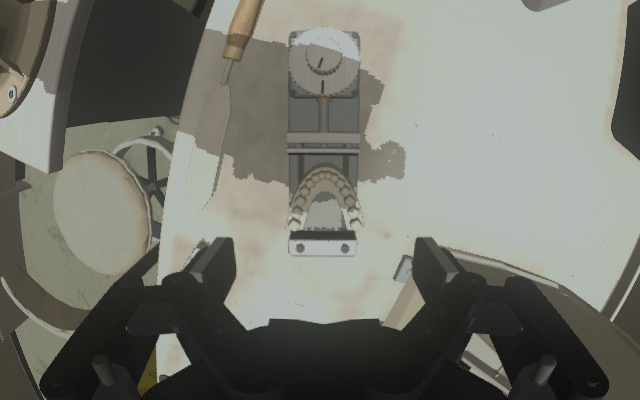

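View pics/s6.png

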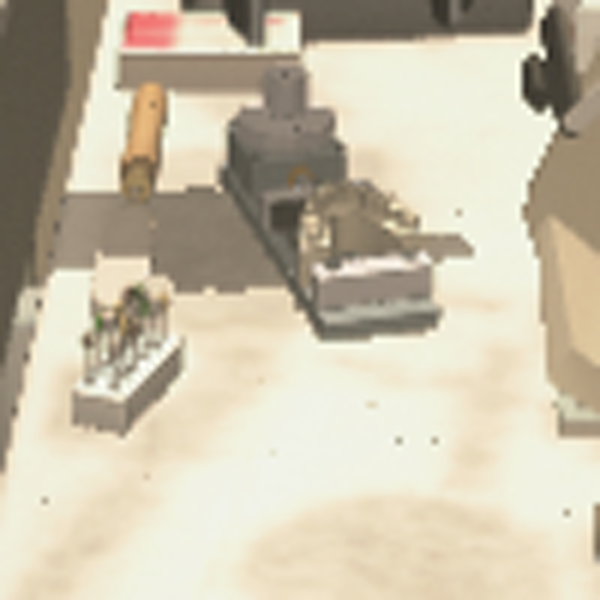

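Run:
```python
from h import *
movep(np.array([435.6,15.4,125.]),down(85)); sleep(.15)
P=read_position();R=read_tcp_rot(); c=camera("wrist"); np.savez("w7.npz",P=P,R=R,**c)
im=c["img"][:,:,::-1].copy()
for z,r in [(69,11),(46,24.5)]:
    a=np.array([wproj(c,P,R,[435.6+r*np.cos(t),15.4+r*np.sin(t),z]) for t in np.linspace(0,6.29,40)])
    print(z,a.mean(0)); 
q=wproj(c,P,R,[435.6,15.4,60]).astype(int); r0=max(q[1]-70,0);q0=q[0]-90
cr=cv2.resize(im[r0:r0+130,q0:q0+180],None,fx=4.4,fy=4.4,interpolation=cv2.INTER_CUBIC)
for z,r in [(69,11),(46,24.5)]:
    a=np.array([(wproj(c,P,R,[435.6+r*np.cos(t),15.4+r*np.sin(t),z])-[q0,r0]+.5)*4.4 for t in np.linspace(0,6.29,40)])
    cv2.polylines(cr,[a.round().astype(np.int32)],False,(0,0,255),1)
cv2.imwrite("pics/w7.png",cr); print(P,q0,r0,read_t(),read_joint_positions().round(1))
```

```text
69 [324.93902302 210.30488893]
46 [324.83493547 200.62294008]
[435.7455251   14.87553287 124.90438061] 234 135 13.7917 [ 35.9   7.  -44.2 113.3   5.6  61.7  74.1]
```

View pics/w7.png

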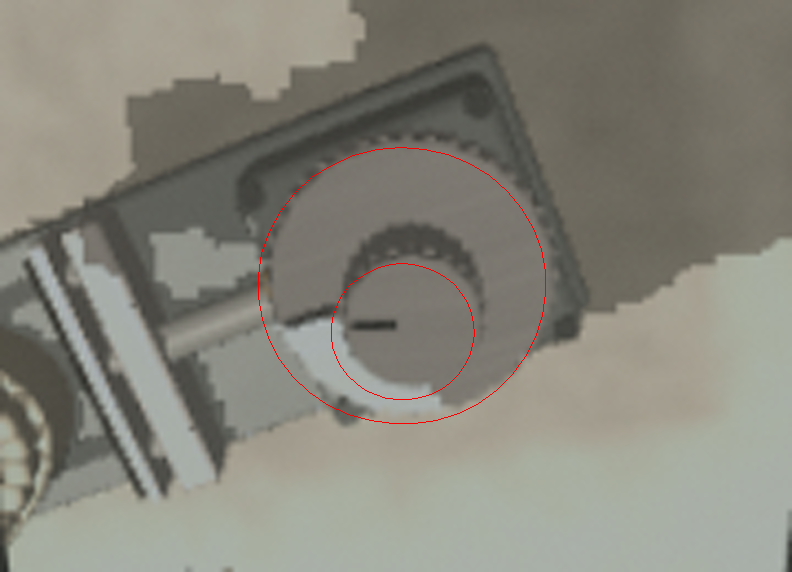

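Run:
```python
from h import *
K=[434.9,16.3]
movep(np.array([*K,90.]),down(85))
movel(np.array([*K,50.5]),vel=60)
sleep(.2); print(read_position().round(2),read_contact_force().round(2),read_moment().round(3))
grab(60); sleep(.3)
print(read_width(),read_position().round(2),read_contact_force().round(2),read_moment().round(3),read_joint_positions().round(2),read_t())
s=camera("side"); cv2.imwrite("pics/s8.png",cv2.resize(s["img"][150:250,255:355,::-1],None,fx=6,fy=6,interpolation=cv2.INTER_CUBIC))
c=camera("wrist"); cv2.imwrite("pics/w8.png",c["img"][:,:,::-1])
```

```text
[435.19  16.27  50.84] [-0.51  0.05 -0.44] [ 0.031  0.056 -0.034]
19.643568082484045 [435.07  17.34  50.91] [-1.3   3.2   5.01] [ 0.691  0.438 -0.048] [ 32.94  14.   -43.16 117.9   12.    52.37  68.3 ] 15.9833
```

View pics/s8.png

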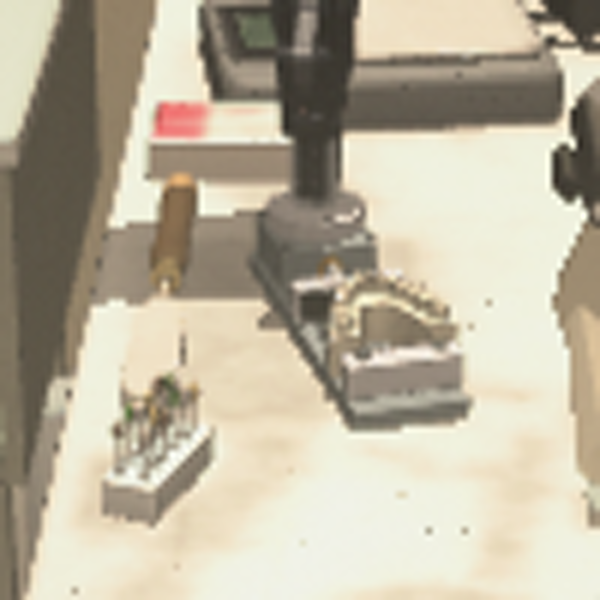

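View pics/w8.png

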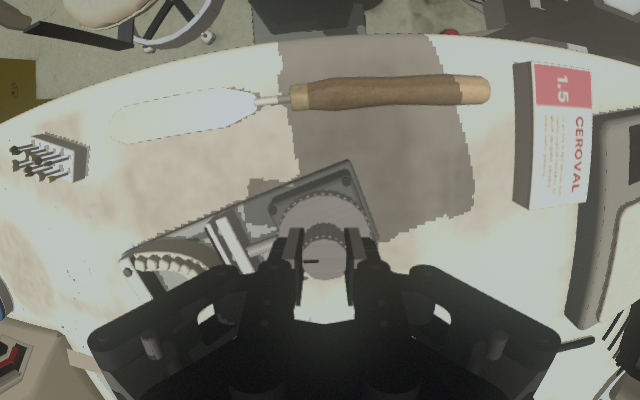

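```bash
cat > turn.py <<'E'
from h import *
def step(dq,wait=.25):
    q=read_joint_positions() if step.q is None else step.q
    q=np.array(q,float); q[6]-=dq; goto_joints(q); step.q=q; sleep(wait)
    return read_moment()[2]
step.q=None
def rep(tag=""):
    q=read_joint_positions(); R=read_tcp_rot()
    print(tag,"j7",round(q[6],2),"a",round(np.degrees(np.arctan2(R[1,1],R[0,1])),2),"mz",round(read_moment()[2],3),"F",read_contact_force().round(1),"p",read_position().round(1),"w",round(read_width(),2),"t",round(read_t(),2),flush=True)
E
python3 - <<'E'
from turn import *
movel(np.array([435.0,17.2,51.2]),vel=30); rep("centred")
for i in range(4):
    q=read_joint_positions() if step.q is None else step.q
    t=read_t(); step(8,0.0); m1=read_moment()[2]; sleep(.25); rep(f"{i} dyn {m1:.3f} dt {read_t()-t:.2f}")
c=camera("wrist"); cv2.imwrite("pics/w9.png",cv2.resize(c["img"][140:300,220:430,::-1],None,fx=3.7,fy=3.7,interpolation=cv2.INTER_CUBIC))
E
```

```text
centred j7 68.22 a 85.01 mz 0.041 F [ 2.2  1.8 -5.5] p [435.   17.4  51. ] w 19.66 t 16.33
0 dyn -0.183 dt 0.51 j7 60.33 a 77.12 mz -0.057 F [ 1.7  0.7 -3.1] p [435.   17.4  51. ] w 19.92 t 16.84
1 dyn -0.179 dt 0.51 j7 52.34 a 69.13 mz -0.027 F [ 1.  -0.2 -2.9] p [435.   17.3  51. ] w 19.25 t 17.35
2 dyn -0.198 dt 0.51 j7 44.34 a 61.13 mz -0.042 F [ 0.9 -0.2 -3.4] p [434.9  17.3  51. ] w 19.39 t 17.86
3 dyn -0.163 dt 0.51 j7 36.35 a 53.13 mz -0.066 F [ 0.3 -1.  -2.9] p [434.9  17.3  51. ] w 19.77 t 18.37
```

View pics/w9.png

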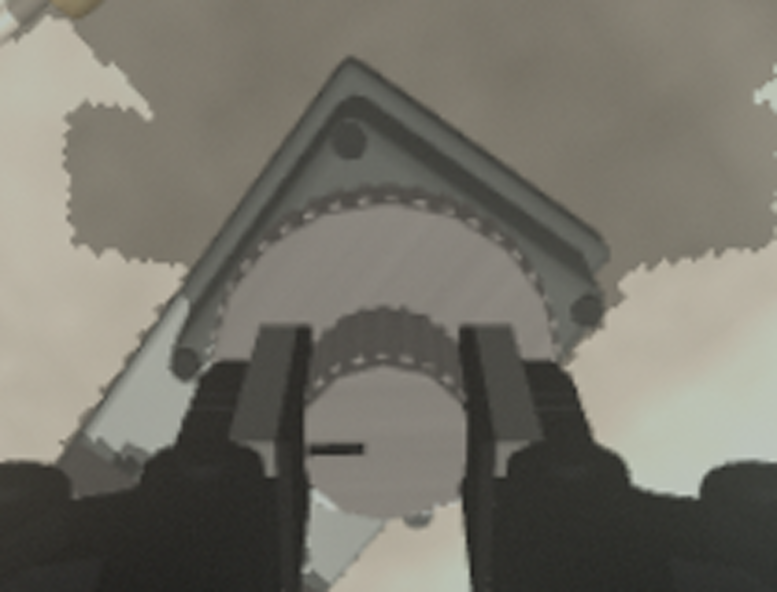

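Run:
```python
from turn import *
for i in range(9):
    step(5,0.0); m1=read_moment()[2]; sleep(.3); m2=read_moment()[2]; rep(f"{i} dyn {m1:.3f}")
    if abs(m2)>.085 or abs(m1)>.24: break
c=camera("side"); cv2.imwrite("pics/s10.png",cv2.resize(c["img"][150:250,255:355,::-1],None,fx=6,fy=6,interpolation=cv2.INTER_CUBIC))
c=camera("wrist"); cv2.imwrite("pics/w10.png",cv2.resize(c["img"][140:300,220:430,::-1],None,fx=3.7,fy=3.7,interpolation=cv2.INTER_CUBIC))
```

```text
0 dyn -0.181 j7 31.38 a 48.16 mz -0.038 F [-0.  -0.5 -3.2] p [434.9  17.3  51. ] w 19.89 t 18.97
1 dyn -0.180 j7 26.37 a 43.16 mz -0.041 F [ 0.3 -1.  -3.3] p [434.9  17.2  51. ] w 19.99 t 19.52
2 dyn -0.198 j7 21.38 a 38.16 mz -0.118 F [-1.1 -1.3 -3.4] p [434.9  17.2  51. ] w 19.67 t 20.07
```

View pics/s10.png

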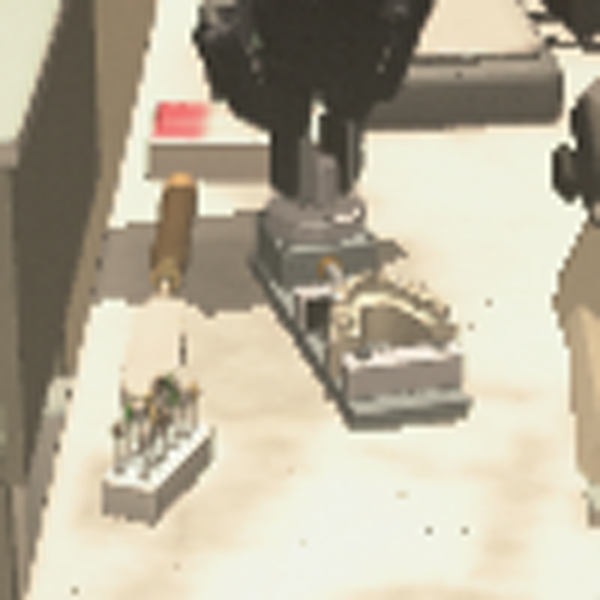

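View pics/w10.png

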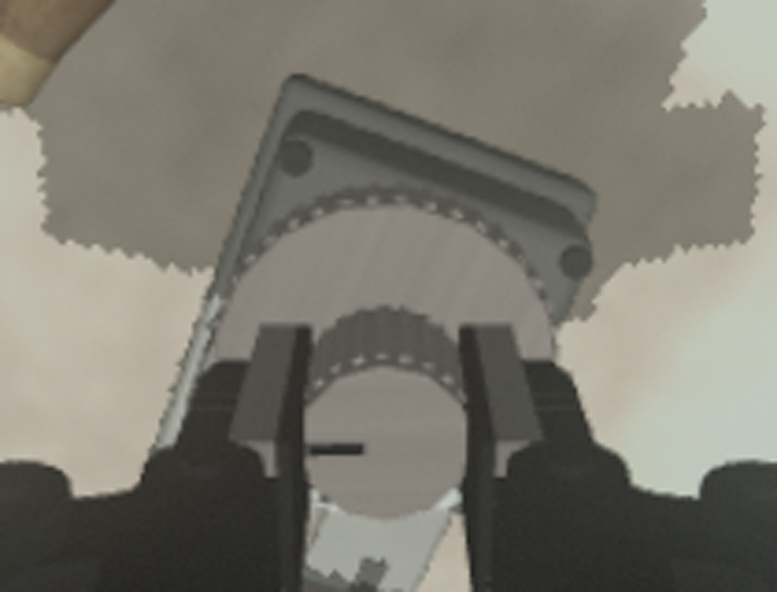

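```bash
cat >> turn.py <<'E'
def feel(n=15):
    a=[]
    for i in range(n): a.append(read_moment()[2]); sleep(.02)
    return np.array(a)
E
python3 - <<'E'
from turn import *
f=feel(); print(f.round(3),f.mean(),read_t())
E
```

```text
[-0.054 -0.05  -0.103 -0.031 -0.042 -0.1    0.001  0.001 -0.037  0.005
 -0.017  0.022 -0.044  0.035 -0.045] -0.030392351271019444 20.4167
```

Run:
```python
from turn import *
for i in range(16):
    step(5,0.12); f=feel(10); R=read_tcp_rot()
    print(i,"a",round(np.degrees(np.arctan2(R[1,1],R[0,1])),2),"m",f.mean().round(4),"se",(f.std()/3).round(3),"F",read_contact_force().round(1),"t",round(read_t(),2),flush=True)
    if f.mean()<-.065: break
f=feel(20); print(f.mean(), f.std()/4.4,read_t())
```

```text
0 a 33.17 m -0.0776 se 0.013 F [-0.3 -1.7 -1.7] t 20.95
-0.04911510610538518 0.007252520016431678 21.2833
```

Run:
```python
from turn import *
for i in range(10):
    step(5,0.22); f=feel(12); R=read_tcp_rot()
    print(i,"a",round(np.degrees(np.arctan2(R[1,1],R[0,1])),2),"m",f.mean().round(4),"se",(f.std()/3.4).round(3),"F",read_contact_force().round(1),"t",round(read_t(),2),flush=True)
    if f.mean()<-.062: break
f=feel(20); print(f.mean(), f.std()/4.4,read_t())
c=camera("side"); cv2.imwrite("pics/s11.png",cv2.resize(c["img"][150:250,255:355,::-1],None,fx=6,fy=6,interpolation=cv2.INTER_CUBIC))
```

```text
0 a 28.15 m -0.0527 se 0.01 F [-0.9 -1.7 -1.3] t 21.95
1 a 23.15 m -0.0484 se 0.011 F [-2.3 -2.1  0.2] t 22.62
2 a 18.15 m -0.0424 se 0.014 F [-2.2 -3.5  0.9] t 23.28
3 a 13.15 m -0.0482 se 0.012 F [-2.5 -3.7  1.1] t 23.95
4 a 8.22 m -0.0817 se 0.009 F [-4.1 -3.1  1.3] t 24.62
-0.05568929563791043 0.006387397381696029 24.95
```

Run:
```python
from turn import *
for i in range(6):
    step(3,0.0); m=read_moment()[2]; sleep(.3); f=feel(20); R=read_tcp_rot()
    print(i,"a",round(np.degrees(np.arctan2(R[1,1],R[0,1])),2),"dyn",round(m,3),"m",f.mean().round(4),"2nd half",f[10:].mean().round(4),"se",(f.std()/4.4).round(3),"F",read_contact_force().round(1),"t",round(read_t(),2),flush=True)
    if f.mean()<-.085: break
c=camera("side"); cv2.imwrite("pics/s12.png",cv2.resize(c["img"][150:250,255:355,::-1],None,fx=6,fy=6,interpolation=cv2.INTER_CUBIC))
c=camera("wrist"); cv2.imwrite("pics/w12.png",c["img"][:,:,::-1])
```

```text
0 a 5.28 dyn -0.03 m 0.0774 2nd half 0.0714 se 0.006 F [-3.8 -2.6  1.9] t 25.88
1 a 2.27 dyn -0.013 m -0.0393 2nd half -0.0219 se 0.008 F [-3.7 -3.2  0.8] t 26.77
2 a -0.73 dyn -0.043 m -0.0393 2nd half -0.0396 se 0.006 F [-4.2 -3.4  1.2] t 27.65
3 a -3.73 dyn -0.033 m -0.0413 2nd half -0.0374 se 0.008 F [-3.2 -3.3  1.8] t 28.53
4 a -6.73 dyn -0.029 m -0.0375 2nd half -0.0314 se 0.008 F [-2.8 -2.8  1.8] t 29.42
5 a -9.73 dyn 0.034 m -0.0118 2nd half -0.0026 se 0.006 F [-3.8 -3.   1.1] t 30.3
```

View pics/s12.png

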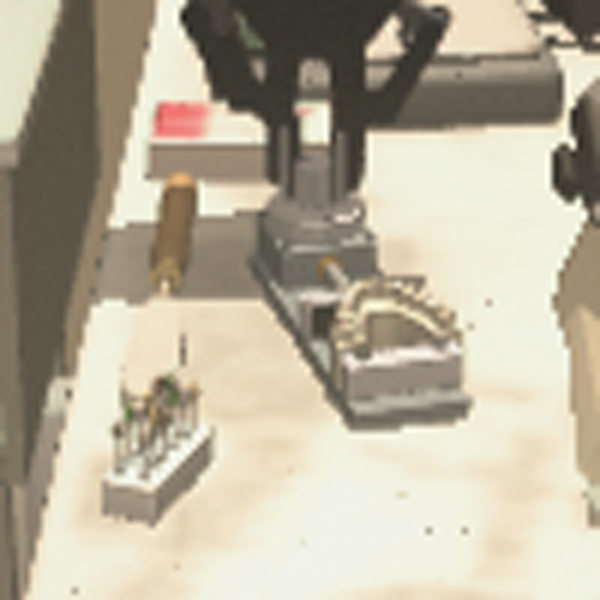

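View pics/w12.png

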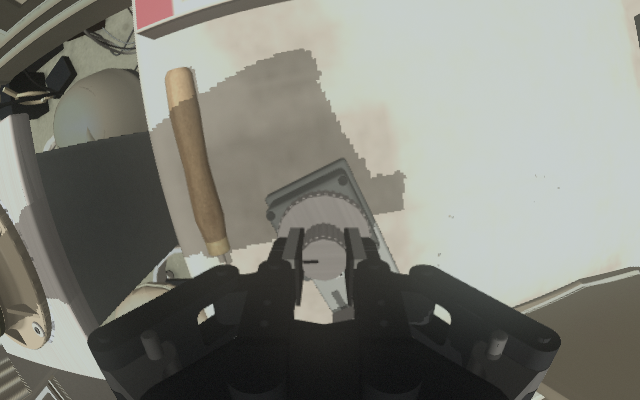

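Run:
```python
from turn import *
for i in range(3):
    step(3,0.0); m=[read_moment()[2],read_effort()[6]]; sleep(.15); f=[];e=[]
    for k in range(16): f.append(read_moment()[2]); e.append(read_effort()[6]); sleep(.02)
    f=np.array(f);e=np.array(e);R=read_tcp_rot()
    print(i,"a",round(np.degrees(np.arctan2(R[1,1],R[0,1])),2),"dyn",np.round(m,3),"m",f.mean().round(4),"h2",f[8:].mean().round(4),"eff",e.mean().round(3),e.std().round(3),"F",read_contact_force().round(1),"t",round(read_t(),2),flush=True)
    if f.mean()<-.085: break
```

```text
0 a -12.67 dyn [ 0.069 -0.266] m 0.0099 h2 0.0148 eff -0.008 0.001 F [-2.8 -3.7  2.4] t 31.07
1 a -15.66 dyn [ 0.061 -0.3  ] m 0.0247 h2 0.0178 eff -0.037 0.001 F [-3.4 -3.5  1.8] t 31.73
2 a -18.66 dyn [ 0.131 -0.333] m 0.0641 h2 0.0647 eff -0.069 0.001 F [-3.9 -3.6  2.4] t 32.4
```

Run:
```python
from turn import *
c=camera("wrist"); cv2.imwrite("pics/w13.png",cv2.resize(c["img"][140:340,220:430,::-1],None,fx=2.9,fy=2.9,interpolation=cv2.INTER_CUBIC))
f=[];e=[]
for k in range(10): f.append(read_moment()[2]); e.append(read_effort()[6]); sleep(.02)
print(np.mean(f),np.mean(e))
gripper_open(); sleep(.2)
f=[];e=[]
for k in range(10): f.append(read_moment()[2]); e.append(read_effort()[6]); sleep(.02)
print("free",np.mean(f),np.mean(e),read_contact_force().round(2))
p=read_position(); movel(np.array([p[0],p[1],125.]),vel=120)
movep(np.array([465.7,-60,160.]),down(17.5)); sleep(.15)
P=read_position();R=read_tcp_rot(); c=camera("wrist"); np.savez("w14.npz",P=P,R=R,**c)
cv2.imwrite("pics/w14.png",cv2.resize(c["img"][40:260,220:420,::-1],None,fx=2.7,fy=2.7,interpolation=cv2.INTER_CUBIC))
print(read_t())
```

```text
0.06918142520841616 -0.0690166165586561
free -0.023425099327372224 0.0003273080747021595 [-0.3   0.05  0.14]
35.375
```

View pics/w13.png

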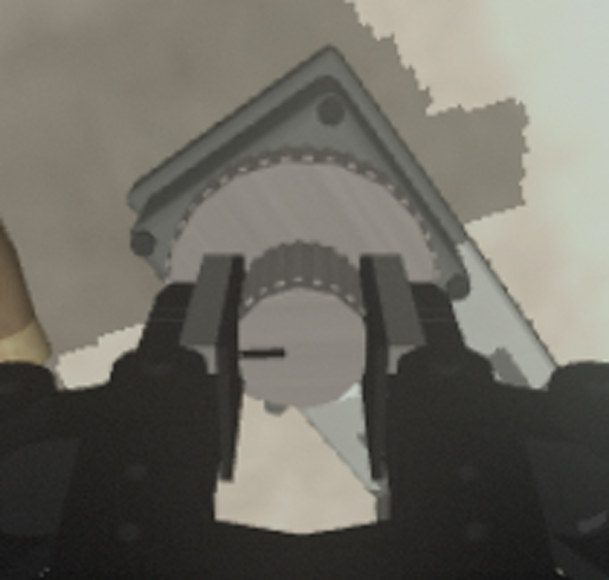

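View pics/w14.png

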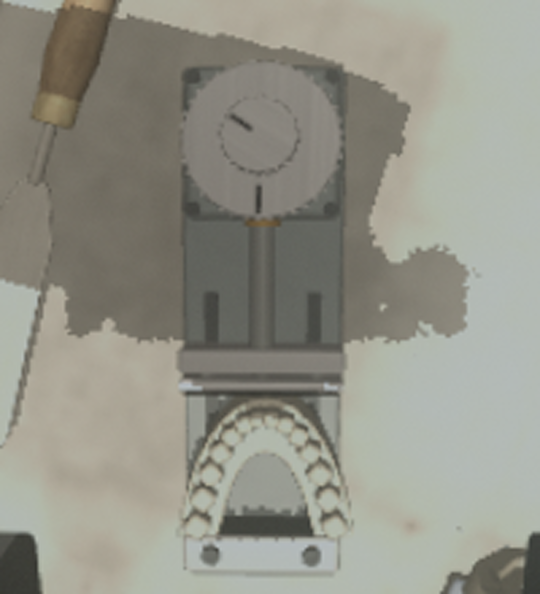

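Run:
```python
from turn import *
d=dict(np.load("w4.npz")); P0=d["P"]; sh=18.1*np.array([np.sin(np.deg2rad(17.5)),-np.cos(np.deg2rad(17.5)),0])
movel(P0+sh+[0,0,30],vel=150); movel(P0+sh,vel=60); sleep(.15)
P=read_position();R=read_tcp_rot(); c=camera("wrist"); np.savez("w15.npz",P=P,R=R,**c); print(P-P0-sh,read_contact_force().round(1),read_t())
f=6
a=cv2.resize(d["img"][125:185,262:322],None,fx=f,fy=f,interpolation=cv2.INTER_CUBIC); b=cv2.resize(c["img"][125:185,262:322],None,fx=f,fy=f,interpolation=cv2.INTER_CUBIC)
cv2.imwrite("pics/cmp.png",np.hstack([a,b])[:,:,::-1]); cv2.imwrite("pics/w15.png",c["img"][:,:,::-1])
```

```text
[ 0.32405126 -0.00881481  0.32701697] [-0.8  0.8  0.9] 36.9917
```

View pics/cmp.png

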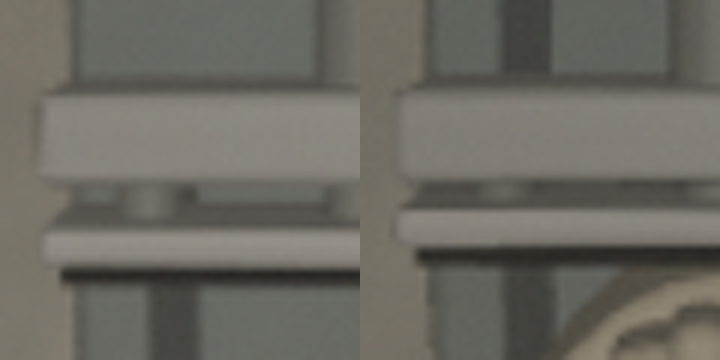

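View pics/w15.png

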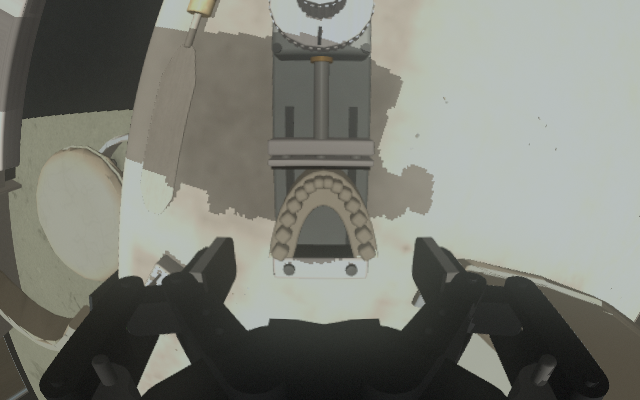

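Run:
```python
from turn import *
p=read_position(); movel(np.array([p[0],p[1],150.]),vel=120); sleep(.3)
print(read_contact_force().round(2),read_t()); close_job()
```

```text
[-0.18  0.78  0.47] 38.3167
the job is handed in; nothing more can be done
```

The cast is clamped in the vice, teeth up, with its curved front to the sliding jaw and its heels against the back stop. I handed the job in at 38.3 s, and it reported no verdict.

- **Placing:** The cream cast was set flat on the bed. A picture taken after I let go showed it centred, with a small gap to the jaw.
- **Turning:** I turned only the inner knob, about 104° (1.81 rad) clockwise, until the torque began to rise. I then turned it a few more small steps and let go. The knob's mark stayed in line with the fingers throughout, so the fingers did not slip on it.
- **Ring and bench:** In the last pictures the ring's mark still points along the vice axis, as it did at the start. The arm did not touch the other things on the bench. At hand-in the arm was about 150 mm above the bench, clear of everything.

**Clamping force:** My checks disagreed on this, and all of them lie inside 4 to 25 N. The best estimate is 11 to 15 N, a little above the 10 N asked for:

| Check | Estimated force |
|---|---|
| Jaw plate compressed about 1.6 mm (matched pictures) | 13 N |
| Rise in torque since first contact | 11 N |
| Torque while turning | 15 N |
| Settled torque, by the formula given | 4 to 7 N |

The settled-torque figure is the weakest, because its zero was off: free of load it did not show the stated 0.03 N m.

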